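# Part the capsules on a hand capsule filler

## Robot

A 6-joint arm with a two-finger parallel gripper is mounted at the origin on the work surface. World frame = base frame: x ahead of the robot, y to its left, z up, the work surface at z = 0. Lengths are in m, angles in rad, forces in N, time in s.
With the tool pointing down it reaches from about 0.35 to 0.725 m from the base axis. Payload 4.3 kg.
Tool frame: the origin (TCP) lies midway between the tips of the shut fingers; the grasp point (between the pads) lies 19 mm behind it; z points along the fingers, y is the line along which they close (so a half turn about z gives the same grasp; the last joint's range is limited). The gripper opens to 85 mm and grips with 20 to 120 N. Pads are 22 mm wide; open, the fingers measure 114 mm over their backs; the gripper's body (76 mm by 85 mm) begins 54 mm behind the grasp point. The pads swing forward as they close: fully open they stand 13 mm farther back than shut.
Start: joints at [1.074, 0.377, 0.081, 1.274, 0, 1.46], TCP at [0.217, 0.533, 0.231] pointing down, gripper open.
Joint ranges: [-2.72, 2.72], [-0.84, 1.66], [-1.02, 1.22], [-1.77, 2.12], [-1.37, 1.28], [-3.14, 3.14]. Speed limits (rad/s): [2.57, 2.57, 3.14, 3.14, 3.14, 3.14].

## Interface

Orientations are given as a rotation vector (axis times angle).
In Python, from rig import r gives the robot as it stands.
- The arm moves only by the tool send_rows, never from a script. Its argument "rows" is a list of rows, each an object of numbers: "dx", "dy", "dz": the shift along the tool's x, y, z in cm; "rx", "ry", "rz": the turn, a rotation vector about the tool's x, y, z in rad. In form: [{"dx": .., "dy": .., "dz": .., "rx": .., "ry": .., "rz": ..}, ...]. A call has 1 to 20 rows; each row is the pose to reach, as a shift and turn from the pose commanded when the call began, along the tool's axes at that moment; what a row does not reach only later rows make up. A row lasts 1/8 s, in which the tool goes at most 62.5 mm and 10.7 degrees, less where a joint would pass 70% of its speed; a pose out of reach is approached as far as the arm can. A call with a gripper value outside its range is refused whole. "fingers" is the closure in counts, from 0 (fully open) to 255 (shut), set as the call begins (left out, the last holds). The fingers move at their own pace and stop on an object; "grip_force" is the grip in N (left out, the last holds). Time passes only in rows, so rows that repeat a pose let the fingers close. It gives the time, the measured TCP pose, the force, the opening and the grip force at its end, in the units of the state.
- r.get_obs(): the state, without advancing time (a new reading comes with each control period).
- r.read_camera(name): name is "side" or "top" or "wrist"; returns a dict with "frame" (384x512x3 uint8, blue, green, red), "range_z" (384x512 float32, m along the optical axis (not along the pixel's ray), 0 where there is no reading), "camera_matrix" (3x3 intrinsics, pixels), "camera_from_world" (4x4, takes a point from world to camera coordinates). Camera axes: x right, y down, z forward; pixel columns grow to the right and rows downward; lengths in m; the calibration is good to about 2 mm. A picture is of the moment at which its call begins.
- r.hand_in(): hands the job in; it is judged then, once.
The state is a dict: "time_s": time; "q": joint angles; "qd": joint speeds; "effort": joint torques, N m; "ee_pos": TCP position; "eef_rot": TCP orientation; "contact_force": force on the tool from outside, world axes, zero at the start; "torque": the same for the moment, N m; "grip_width": opening from 0.0 (shut) to 1.0 (fully open); "grip_force": force on a finger pad.
Only numpy, scipy, OpenCV 4.12 (cv2) and the standard library are available. Lean on these libraries where they do the work, as an engineer would, in place of code of your own. Each camera call takes 0.05 s, during which the arm holds its last target. There are 200 camera calls.

## Task

Pick up the loaded cap plate by its handle, carry it level to the hand-operated capsule machine and set it down over the two guide posts so that it lies flat on the bed, without dropping it, and let go of it. Then swing the red-knobbed cam lever at the machine's side from its rest up to its highest lift, where it stands straight upright and has raised the cap plate fully off the bed; it springs back if released, so keep hold of it: the job finishes while you are still holding the lever there. Leave the bottles and other things on the desk where they stand.

Things in the scene. Friction and masses are not known exactly. Their poses are not given: they have to be found in the camera images.
- cap_plate: Loose aluminium plate full of red capsules, 120 (x) x 215 (y) mm, 0.35 to 0.53 kg, its sheet at z = 14 to 22 mm. Origin: centre, level with the feet of its rails (5 mm thick, 180 long, along y at x = +-57.5), on which it stands; z up. Two 15 mm square guide holes at x = 0, y = +-95. Fits the machine either way round. Capsules fall out if it tips over 0.35 rad.
- plate_handle (a point): Middle of the plate's U handle, which stands across its centre along the plate's y: round bar 12 mm thick, 96 mm long between its legs, its axis 60 mm above the plate's origin (38 mm above the top of the sheet).
- machine: White capsule filling machine, fixed; foot 160 (x) x 220 (y) mm, casing top z = 80. Origin: centre of its underside; front faces -x, z up. Bed 100 x 130 mm, top at z = 96. Two guide posts, 10 mm thick, at x = 0, y = +-95, with cones from z = 119 to 3 mm thick tips at z = 134. Seated, the cap plate's origin is at z = 82 in this frame, x and y parallel to it; at full lift z = 94.
- bed_centre (a point): Centre of the top of the bed, z = 96 mm above the machine's origin; the seated cap plate's origin lies on the vertical through it.
- cam_lever (a joint): Lever angle about a level axis along the machine's y. 0 = rest, lying level, pointing to the machine's front (-x); grows as the knob swings up and over to +x; pi/2 = upright, highest lift (lift = 12 mm x sin(angle)); stop at 2.0. A spring and the load drive it back to 0: about 3 N at the knob all the way.
- lever_handle: The cam lever: brass eccentric disc, steel arm, red barrel knob. Origin on the hinge axis, at x = 20, y = 145, z = 70 mm in the machine's frame; at rest its axes are parallel to the machine's; it turns with the lever. The knob is at x = -120, y = 15, z = 0 mm in this frame.
- lever_knob (a point): Centre of the red barrel knob, 32 mm long along the hinge axis, 28 mm thick, with flat ends, on an arm 11 mm thick, 120 mm from the hinge axis. In the machine's frame: at rest x = -100, y = 160, z = 70 mm; upright x = 20, y = 160, z = 190 mm. The machine's casing and foot end at y = 110 mm.
- lever_axis (a point): Point on the lever's hinge axis (which runs along the machine's y), level with the knob's plane: x = 20, y = 160, z = 70 mm in the machine's frame; it does not move.
- cap_lift (a joint): Height of the lift frame above its rest (m), driven by the cam: 0 at rest, 0.012 at the highest lift.
- lift_frame: Steel lift frame: two bars 12 mm wide, 100 mm long along x beside the bed at y = +-76 mm, flush with the bed's top at rest, that carry the cap plate up. At rest its origin is the machine's origin.
- syrup_a: Amber bottle, black cap, 42 mm dia x 100 mm; origin under its base. Leave alone.
- syrup_b: Amber bottle, yellow cap, 42 mm dia x 100 mm; origin under its base. Leave alone.
- syrup_c: Amber bottle, white cap, 46 mm dia x 95 mm; origin under its base. Leave alone.
- sample_jar: Clear sample jar, orange lid, 60 mm dia x 70 mm; origin under its base. Leave alone.
- ink_pad: Round black ink pad, 70 mm dia x 20 mm; origin under its base. Leave alone.
- pin_plate: Steel pin plate (tamper) of the machine standing on its pins, 85 x 120 mm, 63 mm high with its black knob; origin at the feet. Leave alone.
- stamp: Rubber stamp, 45 x 22 mm, 64 mm high, wooden grip; origin under its base. Leave alone.

How it is judged:
On the way:
1. the cap plate lies flat on the machine's bed, over both guide posts, let go of, while the cam lever is still at rest (z of cap_plate in the frame of machine between 0.079 and 0.0845 m and horizontal distance between cap_plate and bed_centre below 0.006 m and angle between the z axis of cap_plate and the z axis of machine, either way round below 0.04 rad and angle between cap_plate's own z axis and vertical below 0.1 rad and angle between the y axis of cap_plate and the y axis of machine, either way round below 0.08 rad and value of joint cam_lever below 0.25 rad and linear speed of cap_plate below 0.03 m/s and contact force between cap_plate and the arm below 0.1 N and contact force between cap_plate and the fingers below 0.1 N), for 0.2 s.
At the end, for the whole second after the job is handed in: Fingers hold the still lever (over 0.5 N) within 10 degrees of upright, lift within 0.7 mm of its 12 mm; the cap plate, untouched, rides on the lift frame over both posts, 12 +-2.5 mm above its seat, within 6 mm of the bed's centre and 0.04 rad of flat (value of joint cam_lever between 1.4 and 1.74 rad and value of joint cap_lift above 0.0113 m and velocity of joint cam_lever between -0.15 and 0.15 rad/s and contact force between the fingers and lever_handle above 0.5 N and z of cap_plate in the frame of machine between 0.0915 and 0.0965 m and horizontal distance between cap_plate and bed_centre below 0.006 m and angle between the z axis of cap_plate and the z axis of machine, either way round below 0.04 rad and angle between cap_plate's own z axis and vertical below 0.1 rad and angle between the y axis of cap_plate and the y axis of machine, either way round below 0.08 rad and contact force between cap_plate and lift_frame above 1 N and contact force between cap_plate and the arm below 0.1 N and contact force between cap_plate and the fingers below 0.1 N); the arm keeps its last pose, push and grip.
It fails at once if the cap plate is tipped more than 0.35 rad (capsules fall out) (angle between cap_plate's own z axis and vertical above 0.35 rad).
It fails at once if the cap plate is dropped (moves faster than 0.5 m/s while not in the gripper) (contact force between cap_plate and the fingers below 0.01 N and linear speed of cap_plate above 0.5 m/s).
It fails at once if a bottle, jar, ink pad, pin plate or stamp is pushed more than 30 mm or knocked over (distance of any of syrup_a, syrup_b, syrup_c, sample_jar, ink_pad, pin_plate, stamp from where it was at the start of the episode above 0.03 m or angle between any of syrup_a, syrup_b, syrup_c, sample_jar, ink_pad, pin_plate, stamp's own z axis and vertical above 0.6 rad).
It also fails if it takes over 72 s, if anything falls off the work surface, if the arm or the gripper's body presses on something with over 40 N, if the wrist force passes 120 N, or if a joint passes its speed limit or range.

## Working session

There is one attempt and no reset: what is moved stays moved. The work goes in short steps, Python scripts to look and compute and a tool call to move; the robot and the scene stay as the last step left them, time stands still between calls to the robot, and variables do not carry over. Pictures are saved under pics/ and viewed, at most 10 in all, crops included, and the job is handed in when it is done.

Besides the shell and the picture viewer there is one more tool, called after "Call:" as name(argument=value, ...) on one line, values as JSON. send_rows: Moves the arm, as the interface text tells. Its arguments: {"type":"object","properties":{"rows":{"type":"array"},"fingers":{"type":"number"},"grip_force":{"type":"number"}},"required":["rows"]}

```bash
mkdir -p pics; ls; python3 - <<'E'
from rig import r
import cv2,numpy as np
o=r.get_obs();print(o)
for n in ["side","top"]:
    c=r.read_camera(n); cv2.imwrite(f"pics/{n}0.png",c["frame"]); np.savez(f"{n}0.npz",**c); print(n,c["camera_matrix"].tolist(),np.linalg.inv(c["camera_from_world"]).round(3).tolist())
E
```

```text
pics
{'time_s': 0.0, 'q': array([ 1.07367193e+00,  3.78100473e-01,  7.96116317e-02,  1.27440518e+00,
       -4.55966803e-06,  1.46048982e+00]), 'qd': array([-0.00036523,  0.00011798, -0.00118862,  0.00130382,  0.00142865,
       -0.00045983]), 'effort': array([-1.03055630e-03, -4.63609815e+01,  2.69873965e+01,  2.09483318e-02,
       -1.64327103e-04, -7.30892680e-06]), 'ee_pos': array([0.21659397, 0.531926  , 0.23033401]), 'eef_rot': array([-0.60371098, -3.08240385,  0.00314576]), 'contact_force': array([-0.72053911, -0.31543257,  0.09647519]), 'torque': array([0.00396255, 0.06717619, 0.03222033]), 'grip_force': 0.0, 'grip_width': 0.9978591463147094}
side [[495.65650213115146, 0.0, 256.326105433659], [0.0, 495.65650213115146, 197.18409611612952], [0.0, 0.0, 1.0]] [[0.873, -0.247, 0.421, 0.019], [-0.488, -0.473, 0.734, -0.943], [0.018, -0.846, -0.533, 0.827], [0.0, 0.0, 0.0, 1.0]]
top [[399.117749675432, 0.0, 256.5548278403038], [0.0, 399.117749675432, 193.29894895790008], [0.0, 0.0, 1.0]] [[-0.007, -0.99, 0.143, 0.39], [-1.0, 0.006, -0.004, 0.087], [0.003, -0.143, -0.99, 1.276], [0.0, 0.0, 0.0, 1.0]]
```

View pics/side0.png

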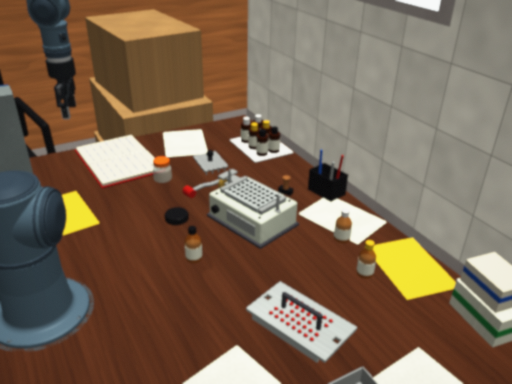

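View pics/top0.png

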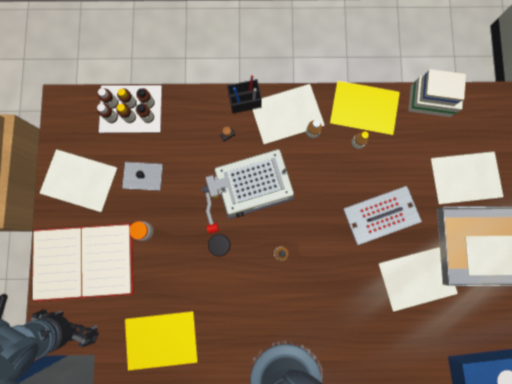

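The side view shows the plate near (300,318), the machine near (252,208) and the red knob at (188,190). The top view shows the plate handle at about (384,213), the machine at (254,182), the knob at (212,229) and the black-capped bottle at (281,253). Next I'll view enlarged crops.

```bash
cat > h.py <<'E'
import numpy as np,cv2
def dep(c,u,v,z=None):
    "pixel -> world by its depth (z None) or on the plane at height z"
    K=c["camera_matrix"];W=np.linalg.inv(c["camera_from_world"])
    d=np.linalg.inv(K)@[u,v,1]
    if z is None: return (W@np.r_[d*c["range_z"][int(round(v)),int(round(u))],1])[:3]
    R=W[:3,:3]@d; return W[:3,3]+R*(z-W[2,3])/R[2]
def proj(c,p):
    q=c["camera_from_world"]@np.r_[p,1]; q=c["camera_matrix"]@q[:3]; return q[:2]/q[2]
def tri(obs):
    "obs: list of (c,u,v) -> world point and residual"
    A=[];b=[]
    for c,u,v in obs:
        W=np.linalg.inv(c["camera_from_world"]);d=W[:3,:3]@np.linalg.inv(c["camera_matrix"])@[u,v,1];d/=np.linalg.norm(d)
        M=np.eye(3)-np.outer(d,d);A.append(M);b.append(M@W[:3,3])
    A=np.vstack(A);b=np.hstack(b);x=np.linalg.lstsq(A,b,rcond=None)[0];return x,np.linalg.norm(A@x-b)
E
python3 - <<'E'
import cv2,numpy as np
def crop(f,x,y,w,h,s): return cv2.resize(cv2.imread(f)[y:y+h,x:x+w],None,fx=s,fy=s,interpolation=cv2.INTER_CUBIC)
a=crop("pics/top0.png",195,140,110,110,3.6363636)[:400,:400]
b=crop("pics/top0.png",335,180,110,50*0+80,3.6363636)
b=cv2.resize(b,(400,291))
c=crop("pics/side0.png",180,150,130,100,3.076923);d=crop("pics/side0.png",240,275,130,90,3.076923)
im=np.zeros((600,800,3),np.uint8)
for t,x,y in((a,0,0),(c,400,0),(d,400,310)): 
    t=t[:600-y,:800-x];im[y:y+t.shape[0],x:x+t.shape[1]]=t
cv2.imwrite("pics/m1.png",im);
cv2.imwrite("pics/m2.png",crop("pics/top0.png",335,180,100,70,8))
E
```

```text
(no output)
```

View pics/m1.png

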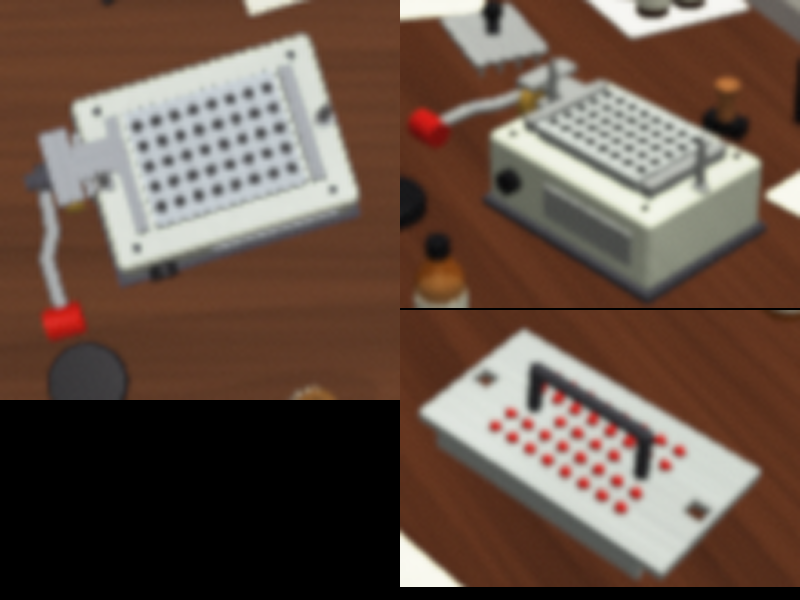

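View pics/m2.png

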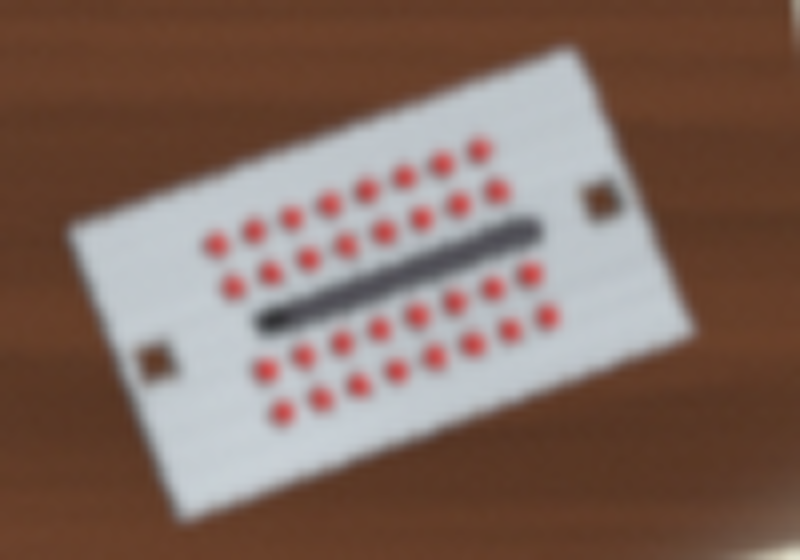

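The crops show the plate's holes at (157,361) and (602,200) and the handle's ends at (272,321) and (530,232) in the top crop. The posts are at about (322,115) and (103,180), and the knob at (64,321). In the side crop the post tips are at (700,145) and (552,65), and the knob at (428,126).

```bash
cat > m.py <<'E'
from h import *
T=dict(np.load("top0.npz"));S=dict(np.load("side0.npz"))
t8=lambda u,v:(335+(u+.5)/8-.5,180+(v+.5)/8-.5)
t3=lambda u,v:(195+u/3.636-.4,140+v/3.636-.4)
s3=lambda u,v:(180+(u-400)/3.077-.4,150+v/3.077-.4)
sd=lambda u,v:(240+(u-400)/3.077-.4,275+(v-310)/3.077-.4)
P=[("holeL",t8(157,361),sd(487,378)),("holeR",t8(602,200),sd(697,510)),("hL",t8(272,321),sd(537,372)),("hR",t8(530,232),sd(645,440)),
("postL",t3(103,180),s3(552,65)),("postR",t3(322,115),s3(700,145)),("knob",t3(64,321),s3(428,126))]
for n,a,b in P:
    x,e=tri([(T,*a),(S,*b)]);print(n,x.round(4),round(e,4),"depthT",dep(T,*a).round(4))
for n,uv in [("c1",(69,230)),("c2",(572,47)),("c3",(694,333)),("c4",(182,522))]: print(n,dep(T,*t8(*uv),z=.022).round(4))
C=np.array([dep(T,*t3(*uv),z=.08) for uv in[(75,102),(303,35),(357,200),(122,268)]]);print(C.round(4),C.mean(0))
print(np.linalg.norm(np.diff(C,axis=0),axis=1))
for n,uv in [("jar",(139,230)),("inkpad",(219,245)),("syrA",(281,253)),("stamp",(227,132)),("pin",(140,175)),("c",(314,128)),("b",(361,139))]: print(n,dep(T,*uv).round(3))
E
python3 m.py
```

```text
holeL [ 0.4689 -0.2237  0.0217] 0.0005 depthT [ 0.4705 -0.2289  0.0015]
holeR [ 0.531  -0.4023  0.0218] 0.001 depthT [ 0.5343 -0.4118 -0.0017]
hL [ 0.4844 -0.2622  0.0523] 0.0033 depthT [ 0.4825 -0.2619  0.0496]
hR [ 0.5145 -0.3597  0.0579] 0.0014 depthT [ 0.5145 -0.3572  0.0661]
postL [0.5695 0.1797 0.1288] 0.0017 depthT [0.569  0.1805 0.1245]
postR [0.6234 0.0028 0.123 ] 0.0032 depthT [0.6234 0.003  0.1127]
knob [0.4587 0.2165 0.0734] 0.0008 depthT [0.4587 0.2153 0.0829]
c1 [ 0.5211 -0.1912  0.022 ]
c2 [ 0.593  -0.3944  0.022 ]
c3 [ 0.4788 -0.4356  0.022 ]
c4 [ 0.4065 -0.2309  0.022 ]
[[ 0.6424  0.208   0.08  ]
 [ 0.699   0.0156  0.08  ]
 [ 0.5577 -0.0273  0.08  ]
 [ 0.5022  0.168   0.08  ]] [0.60033553 0.09106839 0.08      ]
[0.20054582 0.14763622 0.20308778]
jar [0.454 0.436 0.072]
inkpad [0.409 0.2   0.019]
syrA [0.383 0.013 0.103]
stamp [0.761 0.174 0.059]
pin [0.624 0.442 0.062]
c [ 0.767 -0.098  0.078]
b [ 0.73  -0.242  0.08 ]
```

```bash
cat >> h.py <<'E'
from scipy.spatial.transform import Rotation as Ro
def go(r,p,yaw):
    "row (cm, rad) to TCP p, pointing down, tool y at world angle yaw; mod pi nearest handled by caller"
    o=r.get_obs();R0=Ro.from_rotvec(o["eef_rot"]);y=np.array([np.cos(yaw),np.sin(yaw),0]);z=np.array([0,0,-1.])
    R=Ro.from_matrix(np.c_[np.cross(y,z),y,z])
    print("row d",(100*R0.inv().apply(np.array(p)-o["ee_pos"])).round(2),"r",(R0.inv()*R).as_rotvec().round(4),"at",o["ee_pos"].round(4),"F",o["contact_force"].round(1),"w",round(o["grip_width"],3),"t",round(o["time_s"],2))
E
python3 - <<'E'
from h import *; from rig import r
go(r,[.5,-.313,.19],.338)
E
```

```text
row d [-58.12 -67.56   4.16] r [-1.80e-03  6.00e-04  8.46e-01] at [0.2166 0.532  0.2305] F [ 0.4 -0.4  0.5] w 0.998 t 0.1
```

Call:
send_rows(rows=[{"dx":-58.1,"dy":-67.6,"dz":4.1,"rx":-0.002,"ry":0,"rz":0.846},{"dx":-58.1,"dy":-67.6,"dz":4.1,"rx":-0.002,"ry":0,"rz":0.846},{"dx":-58.1,"dy":-67.6,"dz":4.1,"rx":-0.002,"ry":0,"rz":0.846},{"dx":-58.1,"dy":-67.6,"dz":4.1,"rx":-0.002,"ry":0,"rz":0.846},{"dx":-58.1,"dy":-67.6,"dz":4.1,"rx":-0.002,"ry":0,"rz":0.846},{"dx":-58.1,"dy":-67.6,"dz":4.1,"rx":-0.002,"ry":0,"rz":0.846},{"dx":-58.1,"dy":-67.6,"dz":4.1,"rx":-0.002,"ry":0,"rz":0.846},{"dx":-58.1,"dy":-67.6,"dz":4.1,"rx":-0.002,"ry":0,"rz":0.846},{"dx":-58.1,"dy":-67.6,"dz":4.1,"rx":-0.002,"ry":0,"rz":0.846},{"dx":-58.1,"dy":-67.6,"dz":4.1,"rx":-0.002,"ry":0,"rz":0.846},{"dx":-58.1,"dy":-67.6,"dz":4.1,"rx":-0.002,"ry":0,"rz":0.846},{"dx":-58.1,"dy":-67.6,"dz":4.1,"rx":-0.002,"ry":0,"rz":0.846},{"dx":-58.1,"dy":-67.6,"dz":4.1,"rx":-0.002,"ry":0,"rz":0.846},{"dx":-58.1,"dy":-67.6,"dz":4.1,"rx":-0.002,"ry":0,"rz":0.846},{"dx":-58.1,"dy":-67.6,"dz":4.1,"rx":-0.002,"ry":0,"rz":0.846},{"dx":-58.1,"dy":-67.6,"dz":4.1,"rx":-0.002,"ry":0,"rz":0.846},{"dx":-58.1,"dy":-67.6,"dz":4.1,"rx":-0.002,"ry":0,"rz":0.846},{"dx":-58.1,"dy":-67.6,"dz":4.1,"rx":-0.002,"ry":0,"rz":0.846},{"dx":-58.1,"dy":-67.6,"dz":4.1,"rx":-0.002,"ry":0,"rz":0.846},{"dx":-58.1,"dy":-67.6,"dz":4.1,"rx":-0.002,"ry":0,"rz":0.846}], fingers=0)

```text
time_s: 2.6
ee_pos: [0.5, -0.3122, 0.1906]
eef_rot: [1.815, 2.563, 0.003]
contact_force: [-1.2, 1.2, -0.1]
grip_width: 1.002
grip_force: 0.0
```

```bash
python3 - <<'E'
from h import *; from rig import r
c=r.read_camera("wrist");np.savez("w1.npz",**c)
print(np.linalg.inv(c["camera_from_world"]).round(3).tolist(),c["camera_matrix"].round(1).tolist())
im=cv2.resize(c["frame"],(768,576),interpolation=cv2.INTER_CUBIC);cv2.imwrite("pics/w1.png",im)
for p in [(.5,-.313,.06),(.4689,-.2237,.022),(.531,-.4023,.022)]: print(1.5*proj(c,np.array(p)))
go(r,[.5,-.313,.041],.338)
E
```

```text
[[0.943, 0.314, 0.11, 0.471], [0.333, -0.891, -0.308, -0.233], [0.002, 0.327, -0.945, 0.333], [0.0, 0.0, 0.0, 1.0]] [[283.5, 0.0, 252.0], [0.0, 283.5, 193.9], [0.0, 0.0, 1.0]]
[378.14048256 277.64187817]
[378.6748577  129.08493009]
[377.41096081 372.8449581 ]
row d [-0.08 -0.05 14.95] r [ 0.0019 -0.0007  0.0005] at [ 0.5    -0.3123  0.1905] F [ 0.4  0.9 -0.2] w 1.005 t 2.65
```

View pics/w1.png

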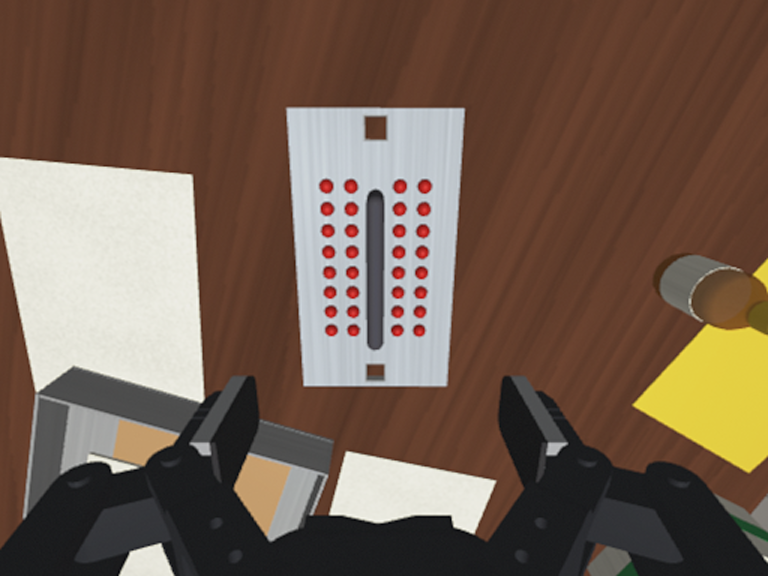

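The wrist view puts the holes at (375,128) and (375,372), within 3 px of the prediction, and the yaw agrees. I'll go down and grip.

Call:
send_rows(rows=[{"dx":0,"dy":0,"dz":5},{"dx":-0.1,"dy":0,"dz":9},{"dx":-0.1,"dy":0,"dz":12},{"dx":-0.1,"dy":0,"dz":14},{"dx":-0.1,"dy":0,"dz":14.9},{"dx":-0.1,"dy":0,"dz":14.9}])

```text
validation failed for argument at $.ro...
```

Call:
send_rows(rows=[{"dx":0,"dy":0,"dz":0},{"dx":0,"dy":0,"dz":0},{"dx":0,"dy":0,"dz":0},{"dx":0,"dy":0,"dz":0},{"dx":0,"dy":0,"dz":0},{"dx":0,"dy":0,"dz":0},{"dx":0,"dy":0,"dz":0},{"dx":0,"dy":0,"dz":0}], fingers=255, grip_force=80)

```text
validation failed for argument at $.ro...
```

Call:
send_rows(rows=[{"dz":-0.5},{"dz":-2},{"dz":-5},{"dz":-9},{"dz":-13},{"dz":-17},{"dz":-20},{"dz":-20},{"dz":-20}])

```text
validation failed for argument at $.ro...
```

```bash
python3 - <<'E'
from h import *; from rig import r
go(r,[.6,.091,.241],.285)
o=r.get_obs();print(o["grip_force"],o["contact_force"],o["torque"],o["q"])
c=r.read_camera("wrist");np.savez("w2.npz",**c)
im=cv2.resize(c["frame"],(640,480),interpolation=cv2.INTER_CUBIC);cv2.imwrite("pics/w2.png",im)
E
```

```text
row d [34.72 22.83 -4.98] r [ 0.0019 -0.0007  0.0535] at [ 0.5    -0.3123  0.1905] F [ 0.4  0.9 -0.2] w 1.005 t 2.65
0.0 [ 0.37094652  0.87737481 -0.16517385] [-0.02159127 -0.07585019  0.00586109] [-0.66694234  0.41936687  0.03825489  1.18920263  0.0019963   0.56536776]
```

View pics/w2.png

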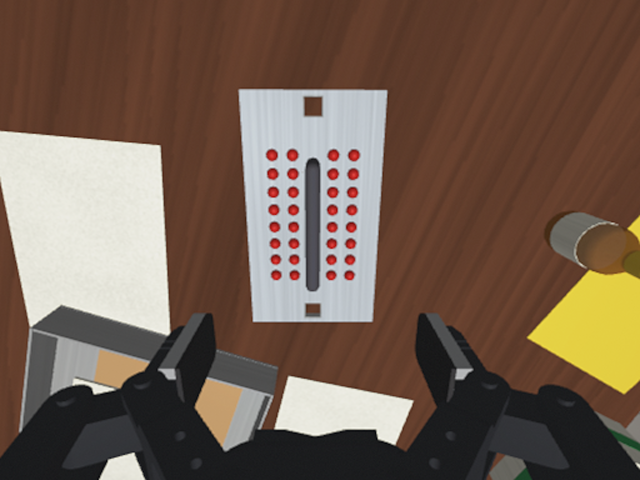

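The moves were refused because every key must be given, so nothing has moved and the picture is the same view as before. I'll resend with full rows.

Call:
send_rows(rows=[{"dx":0,"dy":0,"dz":5,"rx":0,"ry":0,"rz":0},{"dx":-0.1,"dy":0,"dz":9,"rx":0,"ry":0,"rz":0},{"dx":-0.1,"dy":0,"dz":12,"rx":0,"ry":0,"rz":0},{"dx":-0.1,"dy":0,"dz":14,"rx":0,"ry":0,"rz":0},{"dx":-0.1,"dy":0,"dz":14.9,"rx":0,"ry":0,"rz":0},{"dx":-0.1,"dy":0,"dz":14.9,"rx":0,"ry":0,"rz":0}])

```text
time_s: 3.45
ee_pos: [0.5003, -0.3132, 0.0411]
eef_rot: [-1.816, -2.563, -0.003]
contact_force: [0.1, -0.8, -1.1]
grip_width: 1.003
grip_force: 0.0
```

Call:
send_rows(rows=[{"dx":0,"dy":0,"dz":0,"rx":0,"ry":0,"rz":0},{"dx":0,"dy":0,"dz":0,"rx":0,"ry":0,"rz":0},{"dx":0,"dy":0,"dz":0,"rx":0,"ry":0,"rz":0},{"dx":0,"dy":0,"dz":0,"rx":0,"ry":0,"rz":0},{"dx":0,"dy":0,"dz":0,"rx":0,"ry":0,"rz":0},{"dx":0,"dy":0,"dz":0,"rx":0,"ry":0,"rz":0},{"dx":0,"dy":0,"dz":0,"rx":0,"ry":0,"rz":0},{"dx":0,"dy":0,"dz":0,"rx":0,"ry":0,"rz":0}], fingers=255, grip_force=80)

```text
time_s: 4.45
ee_pos: [0.5002, -0.3138, 0.0418]
eef_rot: [1.816, 2.563, 0.002]
contact_force: [-3.0, -0.2, 6.3]
grip_width: 0.113
grip_force: 78.1
```

Call:
send_rows(rows=[{"dx":0,"dy":0,"dz":-0.5,"rx":0,"ry":0,"rz":0},{"dx":0,"dy":0,"dz":-2,"rx":0,"ry":0,"rz":0},{"dx":0,"dy":0,"dz":-5,"rx":0,"ry":0,"rz":0},{"dx":0,"dy":0,"dz":-9,"rx":0,"ry":0,"rz":0},{"dx":0,"dy":0,"dz":-13,"rx":0,"ry":0,"rz":0},{"dx":0,"dy":0,"dz":-17,"rx":0,"ry":0,"rz":0},{"dx":0,"dy":0,"dz":-20,"rx":0,"ry":0,"rz":0},{"dx":0,"dy":0,"dz":-20,"rx":0,"ry":0,"rz":0},{"dx":0,"dy":0,"dz":-20,"rx":0,"ry":0,"rz":0}])

```text
time_s: 5.58
ee_pos: [0.4998, -0.3132, 0.2399]
eef_rot: [-1.815, -2.562, -0.004]
contact_force: [0.2, 0.4, -4.7]
grip_width: 0.113
grip_force: 78.3
```

```bash
python3 - <<'E'
from h import *; from rig import r
go(r,[.6,.091,.241],.285)
c=r.read_camera("wrist");np.savez("w3.npz",**c)
im=cv2.resize(c["frame"],(768,576),interpolation=cv2.INTER_CUBIC);cv2.imwrite("pics/w3.png",im)
E
```

```text
row d [34.8  22.86  0.  ] r [ 0.0008 -0.0027  0.0531] at [ 0.4998 -0.3132  0.2399] F [ 0.2  0.4 -4.7] w 0.113 t 5.58
```

View pics/w3.png

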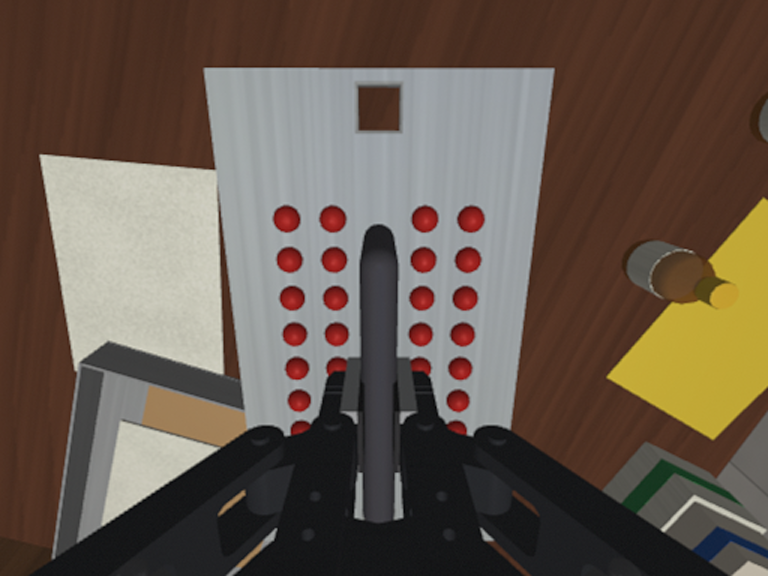

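The plate hangs level in the grip, with its far hole at (379,108). I'll carry it over the machine.

Call:
send_rows(rows=[{"dx":2,"dy":1.3,"dz":0,"rx":0,"ry":0,"rz":0.003},{"dx":6,"dy":3.9,"dz":0,"rx":0,"ry":0,"rz":0.009},{"dx":10,"dy":6.6,"dz":0,"rx":0,"ry":0,"rz":0.015},{"dx":14,"dy":9.2,"dz":0,"rx":0,"ry":0,"rz":0.021},{"dx":18,"dy":11.8,"dz":0,"rx":0,"ry":0,"rz":0.027},{"dx":22,"dy":14.4,"dz":0,"rx":0,"ry":0,"rz":0.033},{"dx":26,"dy":17,"dz":0,"rx":0,"ry":0,"rz":0.04},{"dx":30,"dy":19.7,"dz":0,"rx":0,"ry":0,"rz":0.046},{"dx":33,"dy":21.6,"dz":0,"rx":0,"ry":0,"rz":0.05},{"dx":34.8,"dy":22.8,"dz":0,"rx":0,"ry":-0.002,"rz":0.053},{"dx":34.8,"dy":22.8,"dz":0,"rx":0,"ry":-0.002,"rz":0.053},{"dx":34.8,"dy":22.8,"dz":0,"rx":0,"ry":-0.002,"rz":0.053}])

```text
time_s: 7.12
ee_pos: [0.5991, 0.0897, 0.2405]
eef_rot: [1.884, 2.514, -0.002]
contact_force: [-0.3, 0.5, -4.8]
grip_width: 0.109
grip_force: 78.3
```

```bash
python3 - <<'E'
from h import *; from rig import r
go(r,[.6,.091,.181],.285)
w=r.read_camera("wrist");s=r.read_camera("side");t=r.read_camera("top")
for n,c in zip("wst",(w,s,t)): np.savez(f"{n}4.npz",**c)
cy,sy=np.cos(.285),np.sin(.285)
for y in(.095,-.095):
  p=np.array([.6-sy*y,.091+cy*y,.134]);print([proj(c,p).round(1) for c in (w,s,t)])
im=np.zeros((600,800,3),np.uint8)
def put(f,x,y,w_,h_,s,X,Y):
    q=cv2.resize(f[y:y+h_,x:x+w_],None,fx=s,fy=s,interpolation=cv2.INTER_CUBIC);im[Y:Y+q.shape[0],X:X+q.shape[1]]=q
put(w["frame"],150,20,200,150,4,0,0)
cv2.imwrite("pics/w4.png",im)
im=np.zeros((600,800,3),np.uint8)
put(s["frame"],180,110,133,150,3,0,0);put(t["frame"],180,120,133,150,3,400,0)
cv2.imwrite("pics/st4.png",im[:450])
E
```

```text
row d [0.1  0.13 5.95] r [-0.0011  0.0009 -0.0002] at [0.5991 0.0897 0.2405] F [-0.3  0.5 -4.8] w 0.109 t 7.12
[array([254.5,  80.5]), array([229.4, 168.5]), array([222.1, 187.1])]
[array([253.9, 277.7]), array([278.1, 193.6]), array([284.7, 168.7])]
```

View pics/w4.png

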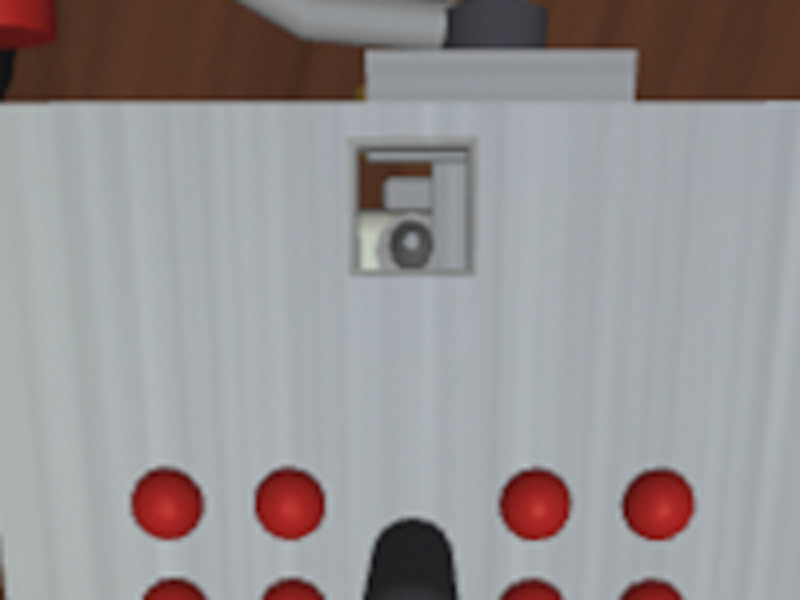

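Through the far hole (centre (414,207) in the crop) the post tip shows at (410,243). I'll compute the offset.

```bash
python3 - <<'E'
from h import *
w=dict(np.load("w4.npz"));f=lambda u,v:(150+u/4-.4,20+v/4-.4)
h=dep(w,*f(413,207),z=.2405-.041+.022);p=dep(w,*f(410,243),z=.134)
d=p-h;yaw=.285;x=np.array([-np.sin(yaw),np.cos(yaw),0]);y=np.array([np.cos(yaw),np.sin(yaw),0])
print(h,p,d,"tool x,y err mm",1000*d@x,1000*d@y)
print("hole rel tcp",(h-[.5991,.0897,.2405])@x,(h-[.5991,.0897,.2405])@y, "hole via depth edge",dep(w,*f(413,300)))
E
```

```text
[0.5717285  0.18215207 0.2215    ] [0.5713451  0.18169496 0.134     ] [-0.0003834  -0.00045711 -0.0875    ] tool x,y err mm -0.33087691166233624 -0.4964501542642745
hole rel tcp 0.09641840581982242 -0.0002737936789034012 hole via depth edge [0.57498238 0.17112208 0.22107918]
```

View pics/st4.png

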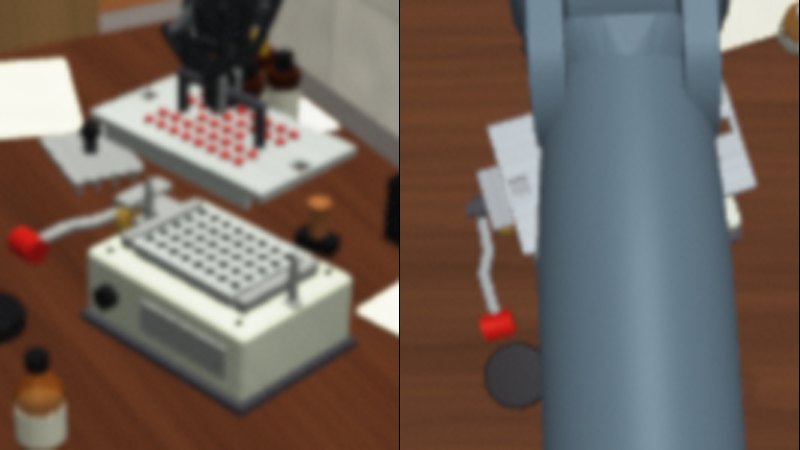

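The side crop shows the near hole at (302,165), the near post tip at (292,258), the far hole at (150,95) and the far tip at (149,180).

```bash
python3 - <<'E'
from h import *
s=dict(np.load("s4.npz"));f=lambda u,v:(180+u/3-.33,110+v/3-.33)
yaw=.285;x=np.array([-np.sin(yaw),np.cos(yaw),0]);y=np.array([np.cos(yaw),np.sin(yaw),0])
for h,p in(((302,165),(292,258)),((150,95),(149,180))):
    H=dep(s,*f(*h),z=.2215);P=dep(s,*f(*p),z=.134);print(H,P,1000*(P-H)@x,1000*(P-H)@y)
E
```

```text
[ 0.62846409 -0.0014195   0.2215    ] [ 0.6188094 -0.0076769  0.134    ] -3.2904949626796496 -11.024549879293525
[0.57403142 0.17961059 0.2215    ] [0.57023121 0.17621677 0.134     ] -2.188457478053618 -4.601120638221709
```

Call:
send_rows(rows=[{"dx":0,"dy":0,"dz":2,"rx":0,"ry":0,"rz":0},{"dx":0,"dy":-0.05,"dz":4.5,"rx":0,"ry":0,"rz":0},{"dx":0,"dy":-0.05,"dz":6.5,"rx":0,"ry":0,"rz":0},{"dx":0,"dy":-0.05,"dz":7.5,"rx":0,"ry":0,"rz":0},{"dx":0,"dy":-0.05,"dz":8.2,"rx":0,"ry":0,"rz":0},{"dx":0,"dy":-0.05,"dz":8.6,"rx":0,"ry":0,"rz":0},{"dx":0,"dy":-0.05,"dz":8.6,"rx":0,"ry":0,"rz":0}])

```text
time_s: 8.15
ee_pos: [0.5998, 0.09, 0.1563]
eef_rot: [1.882, 2.513, 0.002]
contact_force: [-1.4, 0.3, -4.4]
grip_width: 0.108
grip_force: 78.2
```

```bash
python3 - <<'E'
from h import *; from rig import r
go(r,[.6,.091,.123],.285);o=r.get_obs();print(o["torque"])
w=r.read_camera("wrist");s=r.read_camera("side")
im=np.zeros((600,800,3),np.uint8)
def put(f,x,y,w_,h_,s,X,Y):
    q=cv2.resize(f[y:y+h_,x:x+w_],None,fx=s,fy=s,interpolation=cv2.INTER_CUBIC);im[Y:Y+q.shape[0],X:X+q.shape[1]]=q
put(w["frame"],200,30,100,75,4,0,0);put(s["frame"],180,120,133,120,6,0,0)if 0 else put(s["frame"],180,125,100,100,4,400,0);put(s["frame"],240,145,80,70,4,400,320) if 0 else None
cv2.imwrite("pics/e5.png",im[:400])
E
```

```text
row d [0.09 0.04 3.33] r [ 0.0023  0.0011 -0.    ] at [0.5998 0.09   0.1563] F [-1.4  0.3 -4.4] w 0.108 t 8.15
[ 0.03561424 -0.00495307  0.0199811 ]
```

View pics/e5.png

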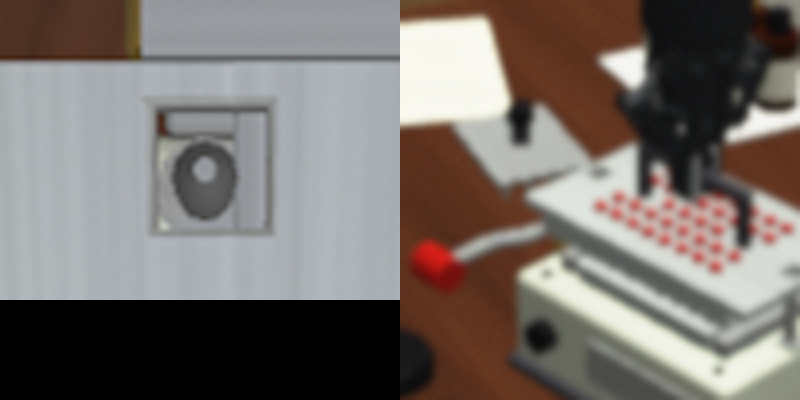

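In the crop the far post's tip (204,168) stands inside the hole, about 1.5 mm to -y of its centre (212,168). I'll correct that and lower with a check on force.

Call:
send_rows(rows=[{"dx":0,"dy":-0.12,"dz":0,"rx":0,"ry":0,"rz":0},{"dx":0,"dy":-0.12,"dz":0.4,"rx":0,"ry":0,"rz":0},{"dx":0,"dy":-0.12,"dz":0.8,"rx":0,"ry":0,"rz":0},{"dx":0,"dy":-0.12,"dz":1.2,"rx":0,"ry":0,"rz":0},{"dx":0,"dy":-0.12,"dz":1.6,"rx":0,"ry":0,"rz":0},{"dx":0,"dy":-0.12,"dz":1.6,"rx":0,"ry":0,"rz":0}])

```text
time_s: 9.0
ee_pos: [0.5981, 0.0897, 0.1394]
eef_rot: [1.883, 2.514, 0.0]
contact_force: [-0.2, 0.0, -4.0]
grip_width: 0.111
grip_force: 78.3
```

```bash
python3 - <<'E'
from h import *; from rig import r
go(r,[.6,.091,.123],.285);o=r.get_obs();print(o["torque"])
E
```

```text
row d [0.08 0.22 1.64] r [0.0008 0.0008 0.    ] at [0.5981 0.0897 0.1394] F [-0.2  0.  -4. ] w 0.111 t 9.0
[-0.04886416  0.05548118 -0.01186554]
```

Call:
send_rows(rows=[{"dx":0,"dy":0,"dz":0.4,"rx":0,"ry":0,"rz":0},{"dx":0,"dy":0,"dz":0.8,"rx":0,"ry":0,"rz":0},{"dx":0,"dy":0,"dz":1.2,"rx":0,"ry":0,"rz":0},{"dx":0,"dy":0,"dz":1.4,"rx":0,"ry":0,"rz":0},{"dx":0,"dy":0,"dz":1.55,"rx":0,"ry":0,"rz":0},{"dx":0,"dy":0,"dz":1.6,"rx":0,"ry":0,"rz":0},{"dx":0,"dy":0,"dz":1.6,"rx":0,"ry":0,"rz":0}])

```text
time_s: 9.88
ee_pos: [0.5986, 0.0897, 0.1241]
eef_rot: [1.882, 2.513, 0.002]
contact_force: [0.0, -0.2, -3.9]
grip_width: 0.111
grip_force: 78.5
```

```bash
python3 - <<'E'
from h import *; from rig import r
go(r,[.6,.091,.123],.285);o=r.get_obs();print(o["torque"])
E
```

```text
row d [0.09 0.17 0.11] r [ 0.002   0.0011 -0.0001] at [0.5986 0.0897 0.1241] F [ 0.  -0.2 -3.9] w 0.111 t 9.88
[-0.04587824  0.01803966 -0.01490577]
```

Call:
send_rows(rows=[{"dx":0,"dy":0,"dz":0.1,"rx":0,"ry":0,"rz":0},{"dx":0,"dy":0,"dz":0.2,"rx":0,"ry":0,"rz":0},{"dx":0,"dy":0,"dz":0.2,"rx":0,"ry":0,"rz":0}])

```text
time_s: 10.25
ee_pos: [0.5989, 0.0898, 0.1238]
eef_rot: [1.881, 2.512, 0.003]
contact_force: [-3.8, -1.0, 5.4]
grip_width: 0.11
grip_force: 79.5
```

Call:
send_rows(rows=[{"dx":0,"dy":0,"dz":0,"rx":0,"ry":0,"rz":0},{"dx":0,"dy":0,"dz":0,"rx":0,"ry":0,"rz":0},{"dx":0,"dy":0,"dz":0,"rx":0,"ry":0,"rz":0},{"dx":0,"dy":0,"dz":0,"rx":0,"ry":0,"rz":0},{"dx":0,"dy":0,"dz":0,"rx":0,"ry":0,"rz":0},{"dx":0,"dy":0,"dz":0,"rx":0,"ry":0,"rz":0},{"dx":0,"dy":0,"dz":-1,"rx":0,"ry":0,"rz":0},{"dx":0,"dy":0,"dz":-3,"rx":0,"ry":0,"rz":0},{"dx":0,"dy":0,"dz":-7,"rx":0,"ry":0,"rz":0},{"dx":0,"dy":0,"dz":-12,"rx":0,"ry":0,"rz":0},{"dx":0,"dy":0,"dz":-12,"rx":0,"ry":0,"rz":0},{"dx":0,"dy":0,"dz":-12,"rx":0,"ry":0,"rz":0}], fingers=100)

```text
time_s: 11.75
ee_pos: [0.5985, 0.0898, 0.2423]
eef_rot: [1.882, 2.512, 0.002]
contact_force: [-0.7, -0.0, -0.6]
grip_width: 0.607
grip_force: 0.0
```

```bash
cat > pl.py <<'E'
from h import *; from rig import r
def plate(c):
    "fit the plate's sheet: bright points of the depth cloud near machine"
    z=c["range_z"];v,u=np.nonzero(z>0);d=np.linalg.inv(c["camera_matrix"])@np.c_[u,v,np.ones(len(u))].T*z[v,u]
    W=np.linalg.inv(c["camera_from_world"]);P=(W[:3,:3]@d).T+W[:3,3]
    yaw=.285;q=P[:,:2]-[.6,.091];m=np.c_[q@[np.cos(yaw),np.sin(yaw)],q@[-np.sin(yaw),np.cos(yaw)],P[:,2]]
    k=(abs(m[:,0])<.055)&(abs(m[:,1])<.1)&(abs(m[:,2]-.105)<.02)&(abs(m[:,0])>.012);m=m[k]
    A=np.c_[m[:,:2],np.ones(len(m))];s=np.linalg.lstsq(A,m[:,2],rcond=None)[0];print("plane slopes,z",s.round(4),len(m))
E
python3 - <<'E'
from pl import *
w=r.read_camera("wrist");s=r.read_camera("side");np.savez("w6.npz",**w);plate(w);plate(s)
go(r,[.459,.2165,.13],1.856)
E
```

```text
plane slopes,z [-0.0016 -0.0002  0.1043] 15661
plane slopes,z [ 0.0021 -0.0003  0.1045] 955
row d [16.07 -9.72 11.07] r [-8.000e-04 -0.000e+00 -1.571e+00] at [0.5975 0.0897 0.2407] F [-0.3  0.   0.7] w 0.609 t 11.85
```

The plate lies flat with its sheet top at 104.4 mm, so it is seated. Now to go above the knob.

Call:
send_rows(rows=[{"dx":4,"dy":-2.5,"dz":0,"rx":0,"ry":0,"rz":-0.18},{"dx":8,"dy":-5,"dz":1,"rx":0,"ry":0,"rz":-0.36},{"dx":12,"dy":-7.5,"dz":3,"rx":0,"ry":0,"rz":-0.54},{"dx":16.1,"dy":-9.7,"dz":5,"rx":0,"ry":0,"rz":-0.72},{"dx":16.1,"dy":-9.7,"dz":7,"rx":0,"ry":0,"rz":-0.9},{"dx":16.1,"dy":-9.7,"dz":7,"rx":0,"ry":0,"rz":-1.08},{"dx":16.1,"dy":-9.7,"dz":7,"rx":0,"ry":0,"rz":-1.26},{"dx":16.1,"dy":-9.7,"dz":7,"rx":0,"ry":0,"rz":-1.44},{"dx":16.1,"dy":-9.7,"dz":7,"rx":0,"ry":0,"rz":-1.571},{"dx":16.1,"dy":-9.7,"dz":7,"rx":0,"ry":0,"rz":-1.571},{"dx":16.1,"dy":-9.7,"dz":7,"rx":0,"ry":0,"rz":-1.571}])

```text
time_s: 13.22
ee_pos: [0.4595, 0.2168, 0.1709]
eef_rot: [-0.443, 3.11, -0.002]
contact_force: [-0.0, 0.4, 0.6]
grip_width: 0.608
grip_force: 0.0
```

```bash
cat > kn.py <<'E'
from pl import *
def knob(c):
    f=cv2.cvtColor(c["frame"],cv2.COLOR_BGR2HSV);m=((f[...,0]<6)|(f[...,0]>174))&(f[...,1]>170)&(f[...,2]>70)
    n,l,st,ce=cv2.connectedComponentsWithStats(m.astype(np.uint8));i=1+np.argmax(st[1:,4]);v,u=np.nonzero((l==i)&(c["range_z"]>0))
    P=np.array([dep(c,a,b) for a,b in zip(u[::3],v[::3])]);yaw=.285
    q=P[:,:2]-[.6,.091];M=np.c_[q@[np.cos(yaw),np.sin(yaw)],q@[-np.sin(yaw),np.cos(yaw)],P[:,2]]
    print("knob machine-frame pct",np.percentile(M,[3,50,97],axis=0).round(4).tolist(),st[i].tolist(),ce[i].round(1))
E
python3 - <<'E'
from kn import *
w=r.read_camera("wrist");knob(w);plate(w);print(proj(w,np.array([.459,.2163,.07])))
go(r,[.459,.2163,.049],1.856)
E
```

```text
knob machine-frame pct [[-0.1156, 0.1459, 0.0688], [-0.1062, 0.1608, 0.0813], [-0.0902, 0.1754, 0.0839]] [235, 177, 37, 31, 1103] [252.7 192.2]
plane slopes,z [-0.0003 -0.0041  0.1044] 7387
[251.9318806  194.11553086]
row d [ 0.09 -0.02 12.21] r [-0.0011  0.0007 -0.0015] at [0.4597 0.2168 0.1711] F [-0.6  0.2  0.1] w 0.604 t 13.28
```

Call:
send_rows(rows=[{"dx":0.1,"dy":0,"dz":4,"rx":0,"ry":0,"rz":0},{"dx":0.1,"dy":0,"dz":7,"rx":0,"ry":0,"rz":0},{"dx":0.1,"dy":0,"dz":9.5,"rx":0,"ry":0,"rz":0},{"dx":0.1,"dy":0,"dz":11.2,"rx":0,"ry":0,"rz":0},{"dx":0.1,"dy":0,"dz":12.2,"rx":0,"ry":0,"rz":0},{"dx":0.1,"dy":0,"dz":12.2,"rx":0,"ry":0,"rz":0}])

```text
time_s: 14.02
ee_pos: [0.4589, 0.2164, 0.0491]
eef_rot: [-0.446, 3.109, -0.002]
contact_force: [0.5, 1.2, 0.3]
grip_width: 0.606
grip_force: 0.0
```

Call:
send_rows(rows=[{"dx":0,"dy":0,"dz":0,"rx":0,"ry":0,"rz":0},{"dx":0,"dy":0,"dz":0,"rx":0,"ry":0,"rz":0},{"dx":0,"dy":0,"dz":0,"rx":0,"ry":0,"rz":0},{"dx":0,"dy":0,"dz":0,"rx":0,"ry":0,"rz":0},{"dx":0,"dy":0,"dz":0,"rx":0,"ry":0,"rz":0},{"dx":0,"dy":0,"dz":0,"rx":0,"ry":0,"rz":0}], fingers=255, grip_force=40)

```text
time_s: 14.78
ee_pos: [0.46, 0.2172, 0.0502]
eef_rot: [-0.446, 3.106, 0.001]
contact_force: [-2.1, 4.1, 5.9]
grip_width: 0.365
grip_force: 43.1
```

```bash
cat > arc.py <<'E'
from h import *; from rig import r
o=r.get_obs();R0=Ro.from_rotvec(o["eef_rot"]);p=o["ee_pos"];yaw=.285
X=np.array([np.cos(yaw),np.sin(yaw),0]);Y=np.array([-np.sin(yaw),np.cos(yaw),0]);Z=np.array([0,0,1])
print("TCP machine frame",((p-[.6,.091,0])@np.c_[X,Y,Z]).round(4),"w mm",85*o["grip_width"],o["grip_force"],o["contact_force"].round(1))
for a in np.linspace(0,np.pi/2,17)[1:]:
    print((100*R0.inv().apply(.12*((1-np.cos(a))*X+np.sin(a)*Z))).round(2))
E
python3 arc.py
```

```text
TCP machine frame [-0.0989  0.1605  0.0502] w mm 31.047458660444672 43.143346309661865 [-2.1  4.1  5.9]
[-0.06 -0.   -1.18]
[-0.24 -0.   -2.34]
[-0.53 -0.   -3.48]
[-0.93 -0.   -4.59]
[-1.44 -0.   -5.65]
[-2.04 -0.   -6.66]
[-2.75 -0.   -7.6 ]
[-3.54 -0.   -8.47]
[-4.42 -0.   -9.26]
[-5.37 -0.   -9.96]
[ -6.38  -0.   -10.56]
[ -7.44  -0.   -11.06]
[ -8.55  -0.   -11.46]
[ -9.7   -0.   -11.74]
[-1.086e+01 -1.000e-02 -1.191e+01]
[-1.204e+01 -1.000e-02 -1.196e+01]
```

Call:
send_rows(rows=[{"dx":-0.05,"dy":0,"dz":-1.2,"rx":0,"ry":0,"rz":0},{"dx":-0.25,"dy":0,"dz":-2.35,"rx":0,"ry":0,"rz":0},{"dx":-0.55,"dy":0,"dz":-3.5,"rx":0,"ry":0,"rz":0},{"dx":-0.95,"dy":0,"dz":-4.6,"rx":0,"ry":0,"rz":0},{"dx":-1.45,"dy":0,"dz":-5.65,"rx":0,"ry":0,"rz":0},{"dx":-2.05,"dy":0,"dz":-6.65,"rx":0,"ry":0,"rz":0},{"dx":-2.75,"dy":0,"dz":-7.6,"rx":0,"ry":0,"rz":0},{"dx":-3.55,"dy":0,"dz":-8.45,"rx":0,"ry":0,"rz":0},{"dx":-3.55,"dy":0,"dz":-8.45,"rx":0,"ry":0,"rz":0}])

```text
time_s: 15.9
ee_pos: [0.492, 0.2266, 0.1342]
eef_rot: [0.447, -3.108, 0.001]
contact_force: [-4.0, 4.1, -3.3]
grip_width: 0.364
grip_force: 41.0
```

```bash
python3 arc.py|head -1; python3 - <<'E'
from kn import *
w=r.read_camera("wrist");knob(w);plate(w);s=r.read_camera("side");plate(s);knob(s)
E
```

```text
TCP machine frame [-0.0655  0.1605  0.1342] w mm 30.91926959370745 41.02000415325165 [-4.   4.1 -3.3]
knob machine-frame pct [[-0.0842, 0.1457, 0.1483], [-0.0773, 0.1603, 0.1622], [-0.0616, 0.1752, 0.1651]] [219, 235, 68, 57, 3708] [252.3 263. ]
plane slopes,z [ 0.0021 -0.0102  0.1128] 9813
plane slopes,z [-0.0015  0.001   0.1122] 974
knob machine-frame pct [[-0.2174, 0.4238, -0.0015], [-0.172, 0.4543, 0.0033], [-0.0663, 0.7307, 0.0086]] [74, 150, 79, 39, 179] [109.8 175.9]
```

Call:
send_rows(rows=[{"dx":-0.9,"dy":0,"dz":-0.8,"rx":0,"ry":0,"rz":0},{"dx":-1.85,"dy":0,"dz":-1.5,"rx":0,"ry":0,"rz":0},{"dx":-2.85,"dy":0,"dz":-2.1,"rx":0,"ry":0,"rz":0},{"dx":-3.9,"dy":0,"dz":-2.6,"rx":0,"ry":0,"rz":0},{"dx":-5,"dy":0,"dz":-3,"rx":0,"ry":0,"rz":0},{"dx":-6.15,"dy":0,"dz":-3.25,"rx":0,"ry":0,"rz":0},{"dx":-7.3,"dy":0,"dz":-3.45,"rx":0,"ry":0,"rz":0},{"dx":-8.6,"dy":0,"dz":-3.5,"rx":0,"ry":0,"rz":0},{"dx":-8.6,"dy":0,"dz":-3.5,"rx":0,"ry":0,"rz":0},{"dx":-8.6,"dy":0,"dz":-3.5,"rx":0,"ry":0,"rz":0}])

```text
time_s: 17.25
ee_pos: [0.5743, 0.2507, 0.1692]
eef_rot: [0.447, -3.108, 0.001]
contact_force: [-4.1, 3.8, -3.9]
grip_width: 0.366
grip_force: 39.8
```

```bash
python3 arc.py|head -1; python3 - <<'E'
from kn import *
w=r.read_camera("wrist");knob(w);plate(w);s=r.read_camera("side");plate(s)
E
```

```text
TCP machine frame [0.0202 0.1605 0.1692] w mm 31.118264428358316 39.772735834121704 [-4.1  3.8 -3.9]
knob machine-frame pct [[-0.0062, 0.1458, 0.1892], [0.0013, 0.1603, 0.2008], [0.0155, 0.175, 0.2036]] [217, 225, 71, 57, 3891] [252.3 253.4]
plane slopes,z [-0.003  -0.0069  0.1163] 18099
plane slopes,z [0.0049 0.0018 0.1162] 964
```

```bash
python3 - <<'E'
from rig import r
print(r.hand_in())
E
```

```text
the job is handed in; nothing more can be done
None
```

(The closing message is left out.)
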